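# Vent the air manifold and take off a cap of unknown thread

## Robot

A 7-joint arm with a two-finger parallel gripper is mounted at the origin on a cart in front of the work surface, level with it; the furniture and walls round the work are solid. World frame = base frame: x ahead of the robot, y to its left, z up, the work surface at z = 0. Lengths are in m, angles in rad, forces in N, time in s.
With the tool pointing down it reaches from about 0.4 to 0.85 m from the base axis. Payload 10.4 kg.
Tool frame: the origin (TCP) lies at the very end of the fingers, on their centre line; the grasp point (between the pads) lies 19 mm behind it (grip_point_offset is the distance from the TCP to the grasp point, in m); z points along the fingers, y is the line along which they close (so a half turn about z gives the same grasp; the last joint's range is limited). The gripper opens to 87 mm and grips with 3 to 60 N. Pads are 19 mm wide; open, the fingers measure 117 mm over their backs; the gripper's body (75 mm by 190 mm) begins 51 mm behind the grasp point.
Start: joints at [1.288, 0.332, -0.065, 1.46, 0.022, 1.35, -0.088], TCP at [0.161, -0.604, 0.223] pointing down, gripper open.
Joint ranges: [-2.6, 2.6], [-0.5, 2.12], [-1.47, 1.34], [0.16, 2.42], [-1.27, 4.41], [0.06, 2.06], [-2.6, 2.6]. Speed limits (rad/s): [2.22, 2.22, 2.79, 2.79, 3.14, 3.14, 3.14].

## Interface

Orientations are given as a unit quaternion [x, y, z, w].
In Python, from bench import * gives the robot as it stands.
- The arm moves only by the tool play_rows, never from a script. Its argument "increments" is text: rows parted by semicolons, each of 7 numbers parted by spaces: the turn, a rotation vector about the tool's x, y, z in rad, then the shift along the tool's x, y, z in m, then the opening, from 0 (shut) to 1 (fully open). A call has 1 to 8 rows; each row is the pose to reach, as a shift and turn from the pose commanded when the call began, along the tool's axes at that moment; what a row does not reach only later rows make up. A row lasts 1/10 s, in which the tool goes at most 50 mm and 8.59 degrees, less where a joint would pass 70% of its speed; a pose out of reach is approached as far as the arm can. A call with a gripper value outside its range is refused whole. The fingers move at their own pace and stop on an object; "grip_force" is the grip in N (left out, the last holds). Time passes only in rows, so rows that repeat a pose let the fingers close. It gives the time, the measured TCP pose, the force, the opening and the grip force at its end, in the units of the state.
- read_state(): the state, without advancing time (a new reading comes with each control period).
- camera(name): name is "scene" or "side" or "wrist"; returns a dict with "color" (420x560x3 uint8, red, green, blue), "fx", "fy", "cx", "cy" (pixels), "k1" (the pictures are not rectified: a ray, as slopes to the right and down, at radius r is drawn at 1 + k1 r^2 times it, then the intrinsics apply), "camera_from_world" (4x4, takes a point from world to camera coordinates); the wrist camera has in their place "mount" (4x4, takes a point from camera to tool coordinates, whose origin is the TCP and whose axes are the flange's). Camera axes: x right, y down, z forward; pixel columns grow to the right and rows downward; lengths in m; the calibration is good to about 2 mm. A picture is of the moment at which its call begins: read the wrist's pose just before it. There is no depth.
- close_job(): hands the job in; it is judged then, once.
The state is a dict: "time": time; "joint_positions": joint angles; "joint_vel": joint speeds; "joint_torque": joint torques, N m; "ee_pos": TCP position; "eef_rot": TCP orientation; "ft_force": force on the tool from outside, world axes, zero at the start; "torque": the same for the moment, N m; "width": finger opening in m; "grip_force": force on a finger pad.
Only numpy, scipy, OpenCV 4.12 (cv2) and the standard library are available. Lean on these libraries where they do the work, as an engineer would, in place of code of your own. Each camera call takes 0.05 s, during which the arm holds its last target. There are 200 camera calls.

## Task

Vent the bench air manifold first: swing its blue lever to the red vent mark, 60 degrees round from the green one, and leave it there. Then unscrew the orange-headed cap; its thread may be left- or right-handed, so try it both ways until it turns freely, turn it well round until the thread lets go, and lift it straight off. Finish still holding the cap in the fingers, upright and about ten centimetres above its outlet, and leave the other things on the bench where they are.

Things in the scene. Friction and masses are not known exactly. Their poses are not given: they have to be found in the camera images.
- manifold: Bench air manifold, bolted down (fixed): foot plate 84 x 300 mm, aluminium block 60 x 260 mm, gauge and inlet plug on its back (+x) side. Origin: centre of its underside, on the worktop. y axis: along the block, from the outlets toward the lever; z up. Two outlets stand at y = -90 and y = -10 mm, the tops of their brass bosses 56 mm up. One carries the cap, the other the plug; which varies.
- plug: Plain dark steel plug with a low hexagon, 53 mm across, 35 mm high, fixed on the outlet that does not carry the cap. Origin: centre of its underside.
- cap: Loose screw cap: black skirt 54 mm across, 34 mm high, under a round fluted orange head of 36 mm diameter, 34 to 64 mm up; 0.08 to 0.17 kg. Origin: centre of its underside, on its boss; z axis: screw axis, up; a white line on top points along -x (at first nearly the manifold's -x). Hidden coarse thread, of either hand: loosens counterclockwise or clockwise seen from above.
- cap_grip (a point): Point on the cap's axis to grip its head, 54 mm above the cap's underside. Turned the wrong way the cap stops within 12 degrees and cannot be pulled off (the head slips in the fingers if forced); the right way it turns easily without rising by itself, need not be pulled, and lifts straight off once turned 65 to 140 degrees; at about 150 it stops hard.
- lever (a joint): Angle of the valve lever (rad), clockwise-positive seen from above. 0: green mark, lever along the manifold's -x axis (a stop); 1.047 (60 degrees): red vent mark; 1.57: along the manifold's +y axis; 1.75: far stop, black mark. Stiff: stays where it is left, takes 2 to 3 N at its grip.
- lever_grip (a point): Point on the axis of the lever's upright round blue grip, 16 mm in diameter, 90 mm from the pivot axis. The point is 98 mm above the worktop; the grip's top is at 115 mm, and the flat lever bar (16 mm wide) that carries it has its top at 73 mm.
- lever_pivot (a point): Point on the lever's upright pivot axis, fixed on the manifold at its y = +100 mm, 56 mm above the worktop.
- drill_battery: Bystander, to be left alone: black and yellow drill battery, 110 x 77 x 58 mm. Origin: centre of its underside.
- torch: Bystander, to be left alone: black and grey torch standing on end, 48 x 48 x 124 mm. Origin: centre of its underside.
- screw_box: Bystander, to be left alone: brown cardboard box, 71 x 110 x 46 mm. Origin: centre of its underside.
- masking_tape: Bystander, to be left alone: cream roll of masking tape lying flat, 100 x 98 x 25 mm. Origin: centre of its underside.
- tape_measure: Bystander, to be left alone: yellow tape measure, 34 x 97 x 69 mm. Origin: centre of its underside.
- pliers: Bystander, to be left alone: blue-handled pliers lying flat, 178 x 48 x 13 mm. Origin: centre of its underside.
Things that resemble listed ones, but are neither listed nor needed, are in the scene too. There is more than one size of the cap; the job needs the middle-sized.

How it is judged:
On the way, in this order (a step that is already met when the one before it is completed fails the run):
1. the lever stands at the red vent mark (60 degrees, give or take 7) while the cap is still on, fully down (value of joint lever between 0.927 and 1.167 rad and z of cap in the frame of manifold below 0.068 m and angle between the x axis of cap and the x axis of manifold, either way round below 0.4 rad), for 0.3 s.
2. the cap is turned at least 52 degrees in its thread, still on its outlet (angle between the x axis of cap and the x axis of manifold, either way round above 0.9 rad and z of cap in the frame of manifold between 0.051 and 0.068 m), for 0.05 s.
At the end, for the whole second after the job is handed in: The cap is held in the fingers (more than 2 N), still, at least 60 mm above its seat, within 17 degrees of upright and over the manifold (within 250 mm of its middle), and the lever still stands within 7 degrees of the red vent mark (value of joint lever between 0.927 and 1.167 rad and z of cap in the frame of manifold above 0.116 m and contact force between cap and the fingers above 2 N and angle between cap's own z axis and vertical below 0.3 rad and linear speed of cap below 0.03 m/s and horizontal distance between cap and manifold below 0.25 m); the arm keeps its last pose, push and grip.
It fails at once if a bystander is moved more than 30 mm (distance of any of drill_battery, torch, screw_box, masking_tape, tape_measure, pliers from where it was at the start of the episode above 0.03 m).
It also fails if it takes over 58 s, if anything falls off the work surface, if the arm or the gripper's body presses on something with over 40 N, if the wrist force passes 120 N, or if a joint passes its speed limit or range.

## Working session

There is one attempt and no reset: what is moved stays moved. The work goes in short steps, Python scripts to look and compute and a tool call to move; the robot and the scene stay as the last step left them, time stands still between calls to the robot, and variables do not carry over. Pictures are saved under pics/ and viewed, at most 10 in all, crops included, and the job is handed in when it is done.

Besides the shell and the picture viewer there is one more tool, called as a command line: name --argument value ..., lists and objects as JSON in quotes. play_rows: Moves the arm, as the interface text tells. Its arguments: {"type":"object","properties":{"increments":{"type":"string"},"grip_force":{"type":"number"}},"required":["increments"]}

```bash
mkdir -p pics; ls; cat > h.py <<'E'
from bench import *
import numpy as np, cv2, json
from scipy.spatial.transform import Rotation as R
def save(name,fn):
    s=read_state(); c=camera(name)
    cv2.imwrite(f'pics/{fn}.png',c['color'][:,:,::-1])
    if name=='wrist':
        T=np.eye(4);T[:3,:3]=R.from_quat(s['eef_rot']).as_matrix();T[:3,3]=s['ee_pos']
        W=T@np.array(c['mount'])
    else: W=np.linalg.inv(np.array(c['camera_from_world']))
    d={k:float(c[k]) for k in('fx','fy','cx','cy','k1')};d['W']=W.tolist()
    json.dump(d,open(f'pics/{fn}.json','w'));return c['color']
def ray(fn,u,v):
    d=json.load(open(f'pics/{fn}.json'));W=np.array(d['W'])
    K=np.array([[d['fx'],0,d['cx']],[0,d['fy'],d['cy']],[0,0,1]])
    p=cv2.undistortPoints(np.array([[[u,v]]],float),K,np.array([d['k1'],0,0,0]))[0,0]
    r=W[:3,:3]@[p[0],p[1],1];return W[:3,3],r/np.linalg.norm(r)
def atz(fn,u,v,z):
    o,r=ray(fn,u,v);return o+r*(z-o[2])/r[2]
def tri(*obs):
    A=0;b=0;L=[]
    for f,u,v in obs:
        o,r=ray(f,u,v);P=np.eye(3)-np.outer(r,r);A=A+P;b=b+P@o;L.append((P,o))
    x=np.linalg.solve(A,b);return x,[float(np.linalg.norm(P@(x-o))) for P,o in L]
def proj(fn,X):
    d=json.load(open(f'pics/{fn}.json'));p=np.linalg.inv(np.array(d['W']))@[*X,1]
    a=p[:2]/p[2];a=a*(1+d['k1']*(a@a));return a[0]*d['fx']+d['cx'],a[1]*d['fy']+d['cy']
def st():
    s=read_state();print('t',s['time'],'p',np.round(s['ee_pos'],4),'q',np.round(s['eef_rot'],4),'w',s['width'],'f',np.round(s['ft_force'],1),s['grip_force'],'j',np.round(s['joint_positions'],3));return s
E
python3 - <<'E'
from h import *
st();save('scene','s0');save('side','d0')
print(np.round(json.load(open('pics/s0.json'))['W'],3),np.round(json.load(open('pics/d0.json'))['W'],3))
E
```

```text
pics
t 0.0 p [ 0.1604 -0.6036  0.2217] q [ 9.916e-01  1.296e-01 -2.000e-04 -7.000e-04] w 0.08715537862009928 f [ 0.7 -0.  -0.1] 0.0 j [ 1.288  0.333 -0.065  1.461  0.022  1.35  -0.089]
[[-0.621 -0.548  0.56  -0.153]
 [-0.783  0.447 -0.432  0.695]
 [-0.014 -0.707 -0.707  1.025]
 [ 0.     0.     0.     1.   ]] [[-0.999 -0.004  0.037  0.534]
 [-0.03   0.673 -0.739  1.083]
 [-0.022 -0.739 -0.673  0.954]
 [ 0.     0.     0.     1.   ]]
```

View pics/s0.png

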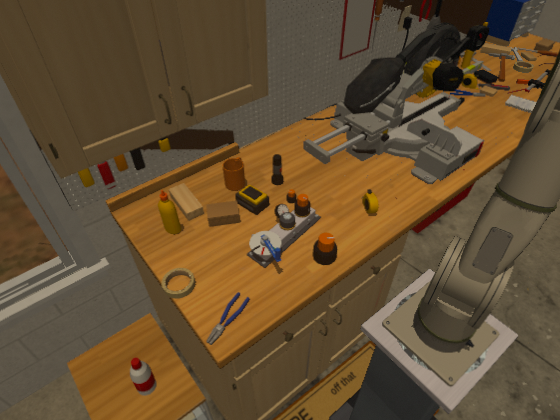

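View pics/d0.png

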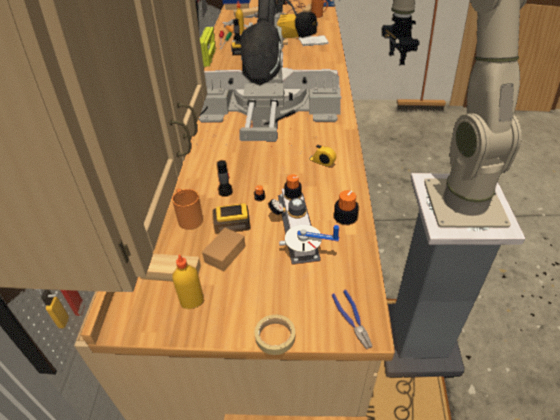

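Scene: orange-headed candidates are the large one loose on the bench (scene 325,250; side 346,207), the one on the manifold (302,204; side 292,185), and a small one (291,196; side 259,192). I choose the one on the manifold, as it stands on a boss. I'll check that in one close crop with both views.

```bash
python3 - <<'E'
import cv2,numpy as np
a=cv2.imread('pics/s0.png')[170:280,230:350];b=cv2.imread('pics/d0.png')[155:275,240:370]
a=cv2.resize(a,(400,367),interpolation=2);b=cv2.resize(b,(400,369),interpolation=2)[:367]
cv2.imwrite('pics/crop0.png',np.hstack([a,b]))
E
```

```text
(no output)
```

View pics/crop0.png

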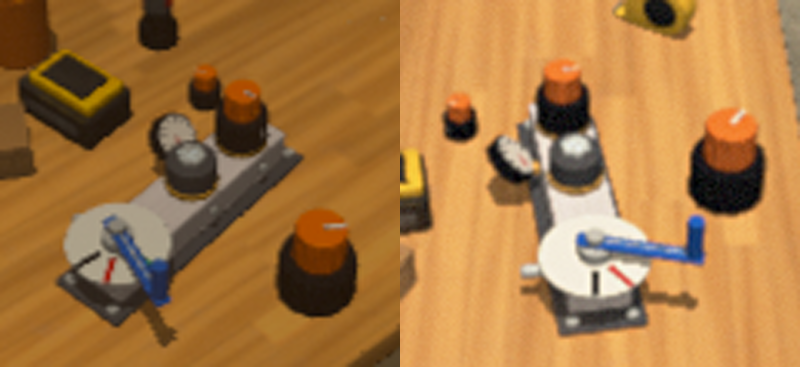

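```bash
python3 - <<'E'
from h import *
L=lambda x,y:('s0',x/3.333+230,y/3.333+170)
D=lambda x,y:('d0',(x-400)/3.077+240,y/3.077+155)
for n,a,b in [('captop',(244,90),(564,67)),('griptop',(159,265),(696,221)),('pivot',(117,228),(594,237)),('plugtop',(191,153),(576,145)),('bigtop',(322,219),(731,124))]:
    x,e=tri(L(*a),D(*b));print(n,np.round(x,4),np.round(e,4))
E
```

```text
captop [0.5584 0.0251 0.124 ] [0. 0.]
griptop [0.4402 0.2296 0.115 ] [0.0003 0.0003]
pivot [0.5285 0.2106 0.0744] [0.0005 0.0005]
plugtop [0.5463 0.1042 0.0929] [0.0008 0.0008]
bigtop [0.3978 0.0686 0.0936] [0.0042 0.0042]
```

```bash
cat >> h.py <<'E'
def go(p,yawx,tag=''):
    """tool-frame increment to world TCP p, pointing down, tool x at yawx deg"""
    s=read_state();C=R.from_quat(s['eef_rot']);y=np.radians(yawx)
    T=R.from_matrix(np.column_stack([[np.cos(y),np.sin(y),0],[np.sin(y),-np.cos(y),0],[0,0,-1]]))
    print(tag,'turn',np.round((C.inv()*T).as_rotvec(),3),'shift',np.round(C.inv().apply(np.array(p)-s['ee_pos']),4))
E
python3 - <<'E'
from h import *
st();c=camera('wrist');print(np.round(c['mount'],3),c['fx'],c['k1'])
print('sawfront',tri(('s0',308,143),('d0',258,135)))
for n,f,u,v in [('sawL','d0',235,120),('sawR','d0',338,118),('sawArmEnd','d0',258,75),('edge','d0',372,200),('tapem','d0',323,160),('torch','d0',226,192),('boxtop','d0',224,247),('tape','d0',275,335),('pliers','d0',352,320),('batt','d0',232,215),('small','d0',259,195)]:
    print(n,np.round(atz(f,u,v,0.03),3))
go((0.16,-0.604,0.40),15,'up');go((0.40,0.0,0.4),92)
E
```

```text
t 0.1 p [ 0.1604 -0.6037  0.2218] q [ 9.916e-01  1.295e-01 -1.000e-04 -7.000e-04] w 0.08718878445529378 f [ 0.3  0.4 -0.1] 0.0 j [ 1.288  0.333 -0.065  1.461  0.022  1.35  -0.088]
[[-0.001 -0.97  -0.243  0.066]
 [ 1.    -0.001 -0.     0.001]
 [-0.    -0.243  0.97  -0.162]
 [ 0.     0.     0.     1.   ]] 317.42590033463586 0.0002380585626350214
sawfront (array([ 0.67272536, -0.0901612 ,  0.21307899]), [0.012836220578722581, 0.012836220578722695])
sawL [ 0.801 -0.463  0.03 ]
sawR [ 0.388 -0.476  0.03 ]
sawArmEnd [ 0.74  -0.873  0.03 ]
edge [0.311 0.022 0.03 ]
tapem [ 0.458 -0.19   0.03 ]
torch [ 0.778 -0.015  0.03 ]
boxtop [0.753 0.228 0.03 ]
tape [0.595 0.511 0.03 ]
pliers [0.409 0.467 0.03 ]
batt [0.746 0.095 0.03 ]
small [0.67 0.   0.03]
up turn [-0.001  0.    -0.002] shift [-5.000e-04 -1.000e-04 -1.781e-01]
 turn [-1.000e-03 -1.000e-03 -1.346e+00] shift [ 0.3866 -0.5221 -0.1775]
```

play_rows --increments "0 0 0 0 0 -0.05 1;0 0 0 0 0 -0.1 1;0 0 0 0 0 -0.15 1;0 0 0 0 0 -0.178 1;0 0 -0.1 0.03 -0.03 -0.178 1;0 0 -0.2 0.07 -0.06 -0.178 1;0 0 -0.3 0.1 -0.09 -0.178 1;0 0 -0.4 0.14 -0.11 -0.178 1"

```text
time: 0.95
ee_pos: [0.2674, -0.4601, 0.401]
eef_rot: [0.946, 0.325, -0.0, 0.0]
ft_force: [0.6, -0.0, 0.6]
width: 0.0874
grip_force: 0.0
```

```bash
python3 - <<'E'
from h import *
st();go((0.40,-0.30,0.4),55,'w1');go((0.50,0.10,0.36),92,'view')
E
```

```text
t 0.95 p [ 0.2674 -0.4601  0.401 ] q [ 9.456e-01  3.253e-01 -3.000e-04  4.000e-04] w 0.08737976505058685 f [ 0.6 -0.   0.6] 0.0 j [ 1.139  0.104 -0.201  1.368  0.022  1.67   0.033]
w1 turn [ 0.     0.001 -0.297] shift [ 0.203  -0.0447  0.0008]
view turn [ 0.     0.001 -0.943] shift [ 0.528  -0.2986  0.0404]
```

play_rows --increments "0 0 -0.1 0.05 -0.01 0 1;0 0 -0.2 0.1 -0.02 0 1;0 0 -0.3 0.15 -0.034 0 1;0 0 -0.4 0.2 -0.045 0 1;0 0 -0.5 0.24 -0.075 0 1;0 0 -0.6 0.28 -0.105 0 1;0 0 -0.7 0.32 -0.135 0 1;0 0 -0.8 0.36 -0.165 0 1"

```text
time: 1.75
ee_pos: [0.4497, -0.1132, 0.4005]
eef_rot: [0.744, 0.668, -0.0, 0.0]
ft_force: [1.3, -0.2, 0.5]
width: 0.0866
grip_force: 0.0
```

```bash
python3 - <<'E'
from h import *
st();go((0.49,0.16,0.36),92,'view')
E
```

```text
t 1.75 p [ 0.4497 -0.1132  0.4005] q [ 7.439e-01  6.683e-01 -2.000e-04  2.000e-04] w 0.08659072975791517 f [ 1.3 -0.2  0.5] 0.0 j [ 0.76  -0.036 -0.584  1.508 -0.019  1.663  0.068]
view turn [-0.     0.    -0.142] shift [0.2759 0.0109 0.0403]
```

play_rows --increments "0 0 -0.02 0.05 0.002 0.01 1;0 0 -0.05 0.1 0.004 0.015 1;0 0 -0.08 0.15 0.006 0.02 1;0 0 -0.1 0.2 0.008 0.03 1;0 0 -0.12 0.25 0.01 0.04 1;0 0 -0.142 0.276 0.011 0.04 1;0 0 -0.142 0.276 0.011 0.04 1"

```text
time: 2.45
ee_pos: [0.4901, 0.1626, 0.3599]
eef_rot: [0.693, 0.721, 0.0, -0.001]
ft_force: [-0.9, -0.2, 0.6]
width: 0.0873
grip_force: 0.0
```

```bash
python3 - <<'E'
from h import *
st();save('wrist','w1');go((0.54,0.06,0.32),92,'view2')
for n,p in [('captop',(.5584,.0251,.12)),('grip',(.4402,.2296,.115)),('piv',(.5285,.2106,.073))]: print(n,np.round(proj('w1',p)))
E
```

```text
t 2.45 p [0.4901 0.1626 0.3599] q [ 6.932e-01  7.207e-01  1.000e-04 -1.100e-03] w 0.08729894854951369 f [-0.9 -0.2  0.6] 0.0 j [ 0.416  0.132 -0.904  1.465  0.102  1.594 -0.442]
view2 turn [-0.001 -0.001  0.   ] shift [-0.1016  0.0459  0.04  ]
captop [331. 282.]
grip [247. 126.]
piv [315. 143.]
```

View pics/w1.png

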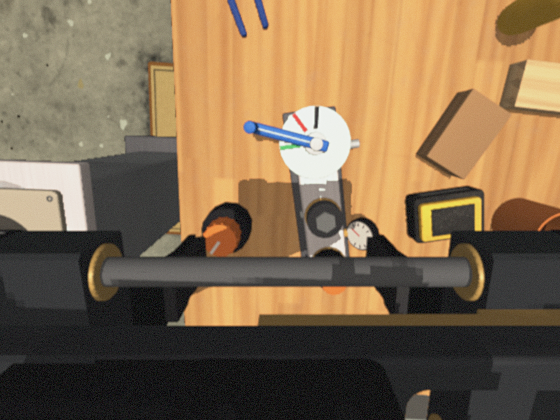

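Wrist view: lever grip top at (250,127), pivot at (316,144), green mark (290,147), red (301,121), black (317,116), plug at (325,217), and the cap hidden behind the gripper bar at about (331,282). The lever starts about 20° past green.

```bash
python3 - <<'E'
from h import *
print('grip',tri(('s0',277.7,249.5),('d0',336.2,226.8),('w1',250,127)),atz('w1',250,127,.115))
print('piv',tri(('s0',265.1,238.4),('d0',303,232),('w1',316,144)),atz('w1',316,144,.073))
g=atz('w1',250,127,.115)
c=atz('w1',315.5,143,.06)
print('disc',c)
for n,z,uv in [('green',.06,(290,147)),('red',.06,(301,121)),('black',.06,(317,116)),('plug',.091,(325,217))]:
    p=atz('w1',*uv,z);d=p-c;print(n,p,np.degrees(np.arctan2(d[1],d[0])))
go((0.54,0.0,0.36),92,'view2')
E
```

```text
grip (array([0.44159128, 0.22831091, 0.11325829]), [0.0001126237134921245, 0.001662683215129052, 0.0016419599475224816]) [0.44343222 0.22824043 0.115     ]
piv (array([0.52964457, 0.2092884 , 0.07302074]), [0.000985923941924841, 0.0009664139789829758, 0.000999807758793231]) [0.53056801 0.20888592 0.073     ]
disc [0.53100524 0.2097099  0.06      ]
green [0.49489072 0.2027314  0.06      ] -169.06339326785564
red [0.50884446 0.23916636 0.06      ] 126.95498900285932
black [0.53086436 0.24674531 0.06      ] 90.21793668340963
plug [0.54765815 0.10938646 0.091     ] -80.57527932671385
view2 turn [-0.001 -0.001  0.   ] shift [-1.616e-01  4.370e-02 -1.000e-04]
```

play_rows --increments "0 0 0 -0.05 0.013 0 1;0 0 0 -0.1 0.027 0 1;0 0 0 -0.15 0.04 0 1;0 0 0 -0.162 0.044 0 1;0 0 0 -0.162 0.044 0 1"

```text
time: 3.0
ee_pos: [0.5405, -0.0078, 0.3599]
eef_rot: [0.699, 0.715, -0.001, -0.0]
ft_force: [-0.4, -0.2, -1.2]
width: 0.0869
grip_force: 0.0
```

```bash
python3 - <<'E'
from h import *
st();save('wrist','w2')
for n,p in [('captop',(.5584,.0251,.12)),('grip',(.4402,.2296,.115)),('piv',(.5285,.2106,.073))]: print(n,np.round(proj('w2',p)))
E
```

```text
t 3.0 p [ 0.5405 -0.0078  0.3599] q [ 6.989e-01  7.152e-01 -6.000e-04 -2.000e-04] w 0.08691518379248964 f [-0.4 -0.2 -1.2] 0.0 j [ 0.602  0.179 -0.776  1.411  0.126  1.603 -0.139]
captop [300. 155.]
grip [200. -34.]
piv [280.   2.]
```

View pics/w2.png

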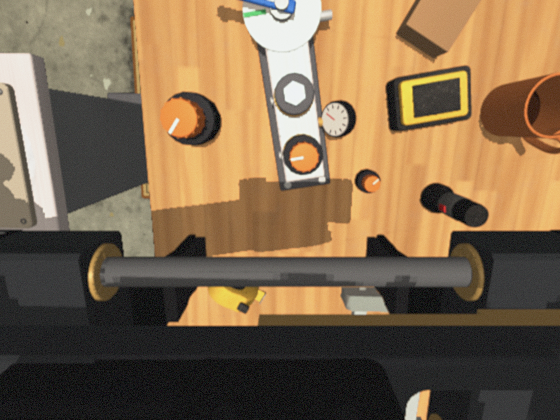

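Wrist view 2: manifold with pivot (282,5), plug (294,93), cap head at about (303,155) with its white line pointing left; big loose cap (185,118), small one (371,182). I'll refine by colour.

```bash
python3 - <<'E'
from h import *
im=cv2.imread('pics/w2.png')[130:180,280:330]
hsv=cv2.cvtColor(im,cv2.COLOR_BGR2HSV)
m=((hsv[...,0]<14)&(hsv[...,1]>180)&(hsv[...,2]>110)).astype('u1')*255
m=cv2.morphologyEx(m,cv2.MORPH_CLOSE,np.ones((7,7)))
cs,_=cv2.findContours(m,0,1);c=max(cs,key=cv2.contourArea);h=cv2.convexHull(c)
(u,v),r=cv2.minEnclosingCircle(h);M=cv2.moments(h);u2,v2=M['m10']/M['m00'],M['m01']/M['m00']
print(u+280,v+130,r,u2+280,v2+130,cv2.boundingRect(h))
u2+=280;v2+=130
for a in[('w2',u2,v2),('w2',303,155)]:
  print(tri(('s0',303.2,197),('d0',293.3,176.8),a),atz(*a,.12),atz(*a,.112))
print('plug',atz('w2',294,93,.091),'piv',atz('w2',283,5,.073))
print('bosspred',proj('w2',(.5604,.0215,.12)))
E
```

```text
298.5 145.5 6.041623115539551 298.8888888888889 144.33333333333334 (13, 12, 12, 7)
(array([0.5551861 , 0.03527131, 0.13206278]), [0.005221036501731131, 0.002945778686275725, 0.0038551560430002342]) [0.55616175 0.03852099 0.12      ] [0.55649553 0.03813637 0.112     ]
(array([0.55956226, 0.02517828, 0.12364256]), [0.0009315664033481831, 0.0012271407709860218, 0.002066895243126448]) [0.56172878 0.02553172 0.12      ] [0.56217348 0.02488831 0.112     ]
plug [0.54902915 0.10154921 0.091     ] piv [0.5326653  0.20739395 0.073     ]
bosspred (np.float64(301.82825008548957), np.float64(158.2218681676955))
```

```bash
python3 - <<'E'
from h import *
go((0.442,0.2285,0.17),130,'pre')
E
```

```text
pre turn [-0.001 -0.    -0.671] shift [ 0.2358 -0.0917  0.1903]
```

play_rows --increments "0 0 -0.1 0.04 -0.016 0 1;0 0 -0.2 0.08 -0.032 0 1;0 0 -0.3 0.12 -0.048 0.02 1;0 0 -0.4 0.16 -0.064 0.04 1;0 0 -0.5 0.19 -0.075 0.07 1;0 0 -0.6 0.22 -0.085 0.11 1;0 0 -0.671 0.236 -0.092 0.15 1;0 0 -0.671 0.236 -0.092 0.19 1"

```text
time: 3.85
ee_pos: [0.4383, 0.2341, 0.1698]
eef_rot: [0.417, 0.909, 0.001, 0.001]
ft_force: [0.8, 0.8, 0.7]
width: 0.0871
grip_force: 0.0
```

```bash
python3 - <<'E'
from h import *
st();go((0.442,0.2285,0.081),130,'down')
a=save('scene','s1');b=save('side','d1')
f=lambda n,x0,y0,w,h:cv2.resize(cv2.imread(f'pics/{n}.png')[y0:y0+h,x0:x0+w],(400,400),interpolation=2)
cv2.imwrite('pics/crop1.png',np.hstack([f('s1',210,180,130,130),f('d1',250,150,130,130)]))
E
```

```text
t 3.85 p [0.4383 0.2341 0.1698] q [4.168e-01 9.090e-01 6.000e-04 5.000e-04] w 0.08712260654568865 f [0.8 0.8 0.7] 0.0 j [ 0.345  0.208 -1.012  1.823  0.188  1.212 -0.014]
down turn [0.001 0.    0.013] shift [-0.0066 -0.001   0.0888]
```

View pics/crop1.png

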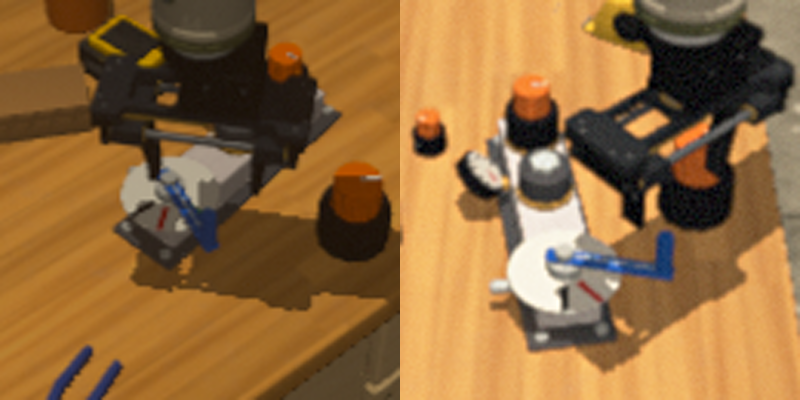

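The crop shows the lever still at its start, grip top at about (665,237) in the side crop, with one finger at (635,215) on its left. Let me check the projection.

```bash
python3 - <<'E'
from h import *
s=st();Rm=R.from_quat(s['eef_rot']).as_matrix()
for k in(-1,0,1):
  X=np.array(s['ee_pos'])+k*.05*Rm[:,1];u,v=proj('d1',X);a,b=proj('s1',X)
  print(k,'scene crop',(a-210)*3.077,(b-180)*3.077,'side crop',400+(u-250)*3.077,(v-150)*3.077)
E
```

```text
t 3.95 p [0.4374 0.2301 0.1668] q [ 0.4195  0.9077 -0.0026 -0.0023] w 0.08680673132829016 f [-0.6 -1.4  0.7] 0.0 j [ 0.346  0.211 -1.008  1.826  0.188  1.214 -0.014]
-1 scene crop 262.0852467564066 187.9057640138815 side crop 713.8967418628656 167.33585481027154
0 scene crop 209.27845521748787 180.76900118971835 side crop 671.9775835228688 192.910532484426
1 scene crop 157.1672637967873 173.72308628876684 side crop 628.271369310328 219.5363454367465
```

play_rows --increments "0 0 0 0 0 0.03 1;0 0 0 0 0 0.06 1;0 0 0 0 0 0.083 1;0 0 0 0 0 0.083 1"

```text
time: 4.35
ee_pos: [0.4402, 0.2298, 0.0872]
eef_rot: [0.421, 0.907, -0.001, -0.001]
ft_force: [-0.3, -1.2, 0.4]
width: 0.0869
grip_force: 0.0
```

```bash
python3 - <<'E'
from h import *
for i in range(3): st();camera('side')
go((0.442,0.2285,0.084),130)
E
```

```text
t 4.35 p [0.4402 0.2298 0.0872] q [ 4.211e-01  9.070e-01 -9.000e-04 -8.000e-04] w 0.08687947261168749 f [-0.3 -1.2  0.4] 0.0 j [ 0.283  0.323 -0.964  1.91   0.302  1.065 -0.105]
t 4.4 p [0.441  0.2305 0.0887] q [ 4.210e-01  9.071e-01 -1.000e-04 -2.000e-04] w 0.0869527839307949 f [-0.2  0.5  1.3] 0.0 j [ 0.283  0.322 -0.965  1.908  0.301  1.066 -0.104]
t 4.45 p [0.4417 0.2309 0.0895] q [4.210e-01 9.071e-01 5.000e-04 5.000e-04] w 0.08720441103494193 f [0.1 0.9 0.8] 0.0 j [ 0.284  0.321 -0.965  1.907  0.301  1.066 -0.104]
 turn [0.002 0.001 0.004] shift [-0.0019 -0.0016  0.0058]
```

play_rows --increments "0 0 0 -0.002 -0.001 0.006 1;0 0 0 -0.002 -0.001 0.006 0.1;0 0 0 -0.002 -0.001 0.006 0.1;0 0 0 -0.002 -0.001 0.006 0.1;0 0 0 -0.002 -0.001 0.006 0.1;0 0 0 -0.002 -0.001 0.006 0.1;0 0 0 -0.002 -0.001 0.006 0.1;0 0 0 -0.002 -0.001 0.006 0.1" --grip_force 15

```text
time: 5.3
ee_pos: [0.4415, 0.2282, 0.0815]
eef_rot: [0.421, 0.907, 0.0, 0.0]
ft_force: [0.2, 0.2, 0.2]
width: 0.039
grip_force: 0.0
```

```bash
python3 - <<'E'
from h import *
s=st()
P=np.array([.530,.2095]);d=np.array(s['ee_pos'][:2])-P
r=np.hypot(*d);a=np.degrees(np.arctan2(d[1],d[0]));print(r,a)
for t in np.linspace(a,129.3,6)[1:]:
    go((*(P+r*np.array([np.cos(np.radians(t)),np.sin(np.radians(t))])),s['ee_pos'][2]),130-(a-t)*0,f'{t:.1f}')
E
```

```text
t 5.3 p [0.4415 0.2282 0.0815] q [0.4209 0.9071 0.     0.    ] w 0.038984269354019746 f [0.2 0.2 0.2] 0.0 j [ 0.282  0.33  -0.959  1.917  0.311  1.052 -0.107]
0.0904923120448788 168.09094156333512
160.3 turn [0.    0.    0.004] shift [0.0068 0.0102 0.    ]
152.6 turn [0.    0.    0.004] shift [0.0123 0.0211 0.    ]
144.8 turn [0.    0.    0.004] shift [0.0161 0.0327 0.    ]
137.1 turn [0.    0.    0.004] shift [0.0184 0.0448 0.    ]
129.3 turn [0.    0.    0.004] shift [0.019 0.057 0.   ]
```

Fingers are still closing.

play_rows --increments "0 0 0 0 0 0 0.1;0 0 0 0 0 0 0.1;0 0 0 0 0 0 0.1;0 0 0 0 0 0 0.1;0 0 0 0 0 0 0.1;0 0 0 0 0 0 0.1"

```text
time: 5.9
ee_pos: [0.4417, 0.2282, 0.0816]
eef_rot: [0.421, 0.907, 0.0, 0.0]
ft_force: [3.0, 0.6, -1.9]
width: 0.0154
grip_force: 15.0
```

play_rows --increments "0 0 0 0.004 0.005 0 0.1;0 0 0 0.007 0.01 0 0.1;0 0 0 0.01 0.016 0 0.1;0 0 0 0.0123 0.021 0 0.1;0 0 0 0.0145 0.027 0 0.1;0 0 0 0.0161 0.0327 0 0.1;0 0 0 0.0175 0.039 0 0.1;0 0 0 0.0184 0.0448 0 0.1"

```text
time: 6.7
ee_pos: [0.4623, 0.2724, 0.0811]
eef_rot: [0.42, 0.907, -0.001, -0.001]
ft_force: [-5.5, -1.3, 3.1]
width: 0.0156
grip_force: 15.0
```

play_rows --increments "0 0 0 0.0005 0.006 0 0.1;0 0 0 0.0006 0.0122 0 0.1;0 0 0 0.0006 0.0122 0 0.1;0 0 0 0.0006 0.0122 0 0.1;0 0 0 0.0006 0.0122 0 0.1"

```text
time: 7.2
ee_pos: [0.4717, 0.2809, 0.0812]
eef_rot: [0.42, 0.907, 0.001, -0.001]
ft_force: [-3.3, 5.6, -4.3]
width: 0.0153
grip_force: 15.0
```

```bash
python3 - <<'E'
from h import *
s=st()
P=np.array([.530,.2095]);d=np.array(s['ee_pos'][:2])-P
print(np.hypot(*d),np.degrees(np.arctan2(d[1],d[0])))
E
```

```text
t 7.2 p [0.4717 0.2809 0.0812] q [ 4.202e-01  9.074e-01  6.000e-04 -8.000e-04] w 0.015294375482469083 f [-3.3  5.6 -4.3] 14.999621480237693 j [ 0.142  0.449 -0.918  1.788  0.395  1.102 -0.208]
0.092167406625157 129.26525378327878
```

play_rows --increments "0 0 0 0 0 0 0.7;0 0 0 0 0 0 0.7;0 0 0 0 0 0 0.7;0 0 0 0 0 0 0.7;0 0 0 0 0 0 0.7;0 0 0 0 0 -0.03 0.7;0 0 0 0 0 -0.08 0.7;0 0 0 0 0 -0.12 1"

```text
time: 8.0
ee_pos: [0.4726, 0.2797, 0.2037]
eef_rot: [0.421, 0.907, 0.0, 0.0]
ft_force: [1.8, 0.6, 0.6]
width: 0.0631
grip_force: 0.0
```

```bash
python3 - <<'E'
from h import *
st();go((0.53,0.03,0.28),92,'view')
E
```

```text
t 8.0 p [0.4726 0.2797 0.2037] q [4.207e-01 9.072e-01 3.000e-04 1.000e-04] w 0.06308989949013731 f [1.8 0.6 0.6] 0.0 j [ 0.21   0.319 -0.984  1.652  0.273  1.318 -0.118]
view turn [ 0.    -0.     0.667] shift [-0.2277 -0.1174 -0.0764]
```

play_rows --increments "0 0 0.1 -0.03 -0.02 -0.03 1;0 0 0.2 -0.07 -0.035 -0.05 1;0 0 0.3 -0.11 -0.055 -0.076 1;0 0 0.4 -0.15 -0.075 -0.076 1;0 0 0.5 -0.19 -0.095 -0.076 1;0 0 0.6 -0.228 -0.117 -0.076 1;0 0 0.667 -0.228 -0.117 -0.076 1;0 0 0.667 -0.228 -0.117 -0.076 1"

```text
time: 8.8
ee_pos: [0.5307, 0.0286, 0.2775]
eef_rot: [0.696, 0.718, -0.0, -0.0]
ft_force: [-0.4, 0.8, -1.0]
width: 0.0867
grip_force: 0.0
```

```bash
python3 - <<'E'
from h import *
camera('side');camera('side');st();save('wrist','w3')
for n,p in [('captop',(.5605,.0248,.12)),('grip',(.472,.2795,.115)),('piv',(.530,.2095,.073))]: print(n,np.round(proj('w3',p)))
im=cv2.imread('pics/w3.png')[0:210,150:430]
cv2.imwrite('pics/w3c.png',cv2.resize(im,(800,600),interpolation=2))
E
```

```text
t 8.9 p [0.5304 0.0309 0.2777] q [ 6.933e-01  7.206e-01  1.000e-04 -0.000e+00] w 0.08700058415023022 f [ 0.   0.9 -0.1] 0.0 j [ 0.563  0.172 -0.789  1.589  0.123  1.432 -0.197]
captop [314. 201.]
grip [227. -97.]
piv [291.  15.]
```

View pics/w3c.png

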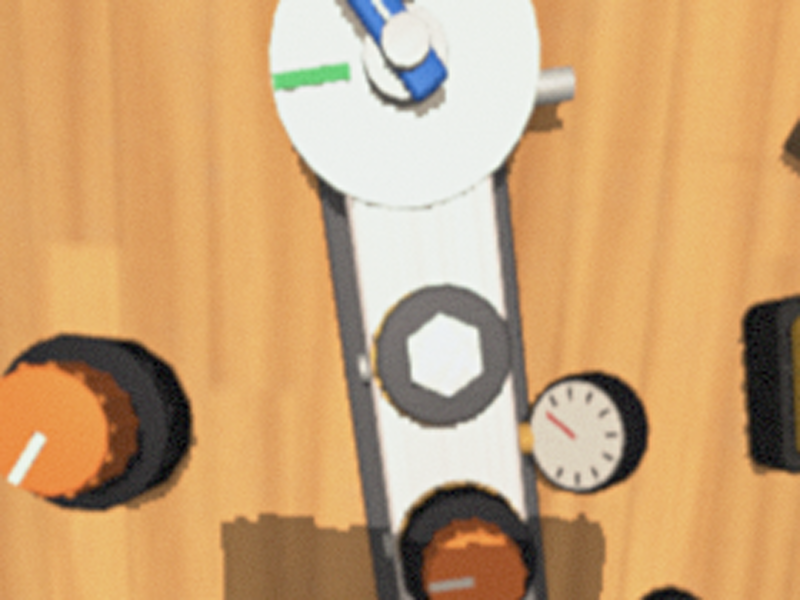

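The lever bar points about 60° round from the green mark, which agrees with the measured grip position. The cap head is at the bottom edge (476,588 in the crop). I'll move to see it whole, and re-check the lever grip in the fixed views.

play_rows --increments "0 0 0 -0.035 0.01 0 1;0 0 0 -0.07 0.025 0 1;0 0 0 -0.07 0.025 0 1;0 0 0 -0.07 0.025 0 1"

```text
time: 9.35
ee_pos: [0.5581, -0.0386, 0.2773]
eef_rot: [0.694, 0.72, 0.0, -0.0]
ft_force: [0.0, 0.7, -0.4]
width: 0.0873
grip_force: 0.0
```

```bash
python3 - <<'E'
from h import *
st();save('wrist','w4');save('side','d4');save('scene','s4')
for n,p in [('captop',(.5605,.0248,.12)),('plug',(.548,.103,.091))]: print(n,np.round(proj('w4',p)))
f=lambda n,x0,y0,w,h,W,H:cv2.resize(cv2.imread(f'pics/{n}.png')[y0:y0+h,x0:x0+w],(W,H),interpolation=2)
cv2.imwrite('pics/c4.png',np.hstack([f('w4',270,50,100,150,400,600),np.vstack([f('s4',230,200,100,75,400,300),f('d4',270,190,100,75,400,300)])]))
E
```

```text
t 9.35 p [ 0.5581 -0.0386  0.2773] q [ 6.941e-01  7.199e-01  1.000e-04 -5.000e-04] w 0.08732149315818497 f [ 0.   0.7 -0.4] 0.0 j [ 0.615  0.237 -0.739  1.521  0.16   1.446 -0.094]
captop [290. 131.]
plug [280.  50.]
```

View pics/c4.png

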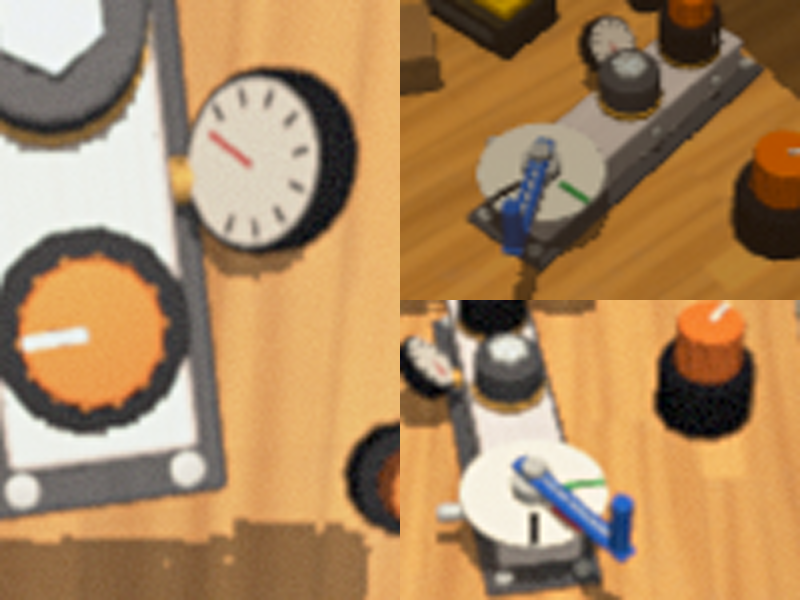

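Cap head centre at (94,331) in the crop, i.e. w4 (293.5,132.8). The lever covers the red mark, with its grip top at s4 (258.8,251.8) and d4 (325.5,239.5).

```bash
python3 - <<'E'
from h import *
x,e=tri(('s4',258.75,251.75),('d4',325.5,239.5));print('grip',x,e)
d=x[:2]-[.5285,.2106];print(np.degrees(np.arctan2(d[1],d[0])))
d=x[:2]-[.530,.2095];print(np.degrees(np.arctan2(d[1],d[0])))
print('cap',tri(('s0',303.2,197),('d0',293.3,176.8),('w4',293.5,132.75)),atz('w4',293.5,132.75,.12))
st()
for z in(.16,.0925): go((.563,.0235,z),92,z)
E
```

```text
grip [0.47020453 0.27737033 0.11430707] [0.0006993338682343163, 0.0006993338682342686]
131.12338353994065
131.38086683640603
cap (array([0.56096991, 0.02281271, 0.12151345]), [0.0005865577016486725, 0.0025931194552871015, 0.0029088087375260937]) [0.56391372 0.02293899 0.12      ]
t 9.5 p [ 0.5578 -0.0374  0.2778] q [6.934e-01 7.205e-01 2.000e-04 1.000e-04] w 0.08669815925492327 f [1.3 0.2 0.1] 0.0 j [ 0.614  0.236 -0.741  1.522  0.16   1.446 -0.094]
0.16 turn [ 0.    -0.     0.003] shift [0.0606 0.0074 0.1178]
0.0925 turn [ 0.    -0.     0.003] shift [0.0606 0.0074 0.1853]
```

play_rows --increments "0 0 0 0.03 0.003 0 1;0 0 0 0.0606 0.006 0.03 1;0 0 0 0.0606 0.0064 0.07 1;0 0 0 0.0606 0.0064 0.11 1;0 0 0 0.0606 0.0064 0.13 1;0 0 0 0.0606 0.0064 0.13 1"

```text
time: 10.1
ee_pos: [0.5603, 0.0224, 0.145]
eef_rot: [0.694, 0.72, -0.002, -0.002]
ft_force: [0.6, 0.8, 1.1]
width: 0.0869
grip_force: 0.0
```

```bash
python3 - <<'E'
from h import *
st();go((.562,.0235,.095),92);camera('side');st();go((.562,.0235,.095),92)
E
```

```text
t 10.1 p [0.5603 0.0224 0.145 ] q [ 0.6938  0.7202 -0.0016 -0.0017] w 0.08685710886264858 f [0.6 0.8 1.1] 0.0 j [ 0.507  0.344 -0.751  1.698  0.248  1.203 -0.269]
 turn [-0.005 -0.     0.002] shift [0.001 0.002 0.05 ]
t 10.15 p [0.5615 0.0225 0.1472] q [ 6.939e-01  7.201e-01 -5.000e-04 -7.000e-04] w 0.0866977872852727 f [-0.7  0.6  0.3] 0.0 j [ 0.508  0.343 -0.752  1.695  0.248  1.204 -0.268]
 turn [-0.002 -0.     0.002] shift [0.0009 0.0006 0.0522]
```

play_rows --increments "0 0 0 0.001 0 0.03 1;0 0 0 0.001 0 0.052 1;0 0 0 0.001 0 0.052 1;0 0 0 0.001 0 0.052 0.2;0 0 0 0.001 0 0.052 0.2;0 0 0 0.001 0 0.052 0.2;0 0 0 0.001 0 0.052 0.2;0 0 0 0.001 0 0.052 0.2" --grip_force 30

```text
time: 10.95
ee_pos: [0.5625, 0.0225, 0.096]
eef_rot: [0.695, 0.719, 0.0, 0.0]
ft_force: [0.9, 0.4, -0.8]
width: 0.0553
grip_force: 0.0
```

play_rows --increments "0 0 0 0 0 0 0.2;0 0 0 0 0 0 0.2;0 0 0 0 0 0 0.2;0 0 0 0 0 0 0.2;0 0 0 0 0 0 0.2;0 0 0 0 0 0 0.2"

```text
time: 11.55
ee_pos: [0.5623, 0.0225, 0.0955]
eef_rot: [0.695, 0.719, -0.0, 0.0]
ft_force: [-0.1, 0.4, 0.3]
width: 0.0348
grip_force: 30.0
```

```bash
python3 - <<'E'
from h import *
s=st();print(np.round(s['torque'],2))
E
```

```text
t 11.55 p [0.5623 0.0225 0.0955] q [ 0.6946  0.7194 -0.      0.    ] w 0.034802543052430926 f [-0.1  0.4  0.3] 29.999649454839528 j [ 0.487  0.399 -0.733  1.746  0.294  1.11  -0.304]
[-0.02 -0.04 -0.01]
```

play_rows --increments "0 0 0.05 0 0 0 0.2;0 0 0.1 0 0 0 0.2;0 0 0.15 0 0 0 0.2;0 0 0.2 0 0 0 0.2;0 0 0.25 0 0 0 0.2;0 0 0.25 0 0 0 0.2"

```text
time: 12.15
ee_pos: [0.5624, 0.0229, 0.0957]
eef_rot: [0.779, 0.627, 0.0, 0.0]
ft_force: [0.2, 0.9, 0.9]
width: 0.0354
grip_force: 30.0
```

```bash
python3 - <<'E'
from h import *
s=st();print(np.round(s['torque'],2))
E
```

```text
t 12.15 p [0.5624 0.0229 0.0957] q [7.788e-01 6.273e-01 2.000e-04 2.000e-04] w 0.035407153313563346 f [0.2 0.9 0.9] 30.00027632340789 j [ 0.453  0.387 -0.69   1.748  0.272  1.104 -0.539]
[ 0.18 -0.02  0.54]
```

Torque 0.54 Nm opposing and the finger width changed, so clockwise is stopped. Now I'll try counterclockwise.

play_rows --increments "0 0 -0.1 0 0 0 0.2;0 0 -0.2 0 0 0 0.2;0 0 -0.3 0 0 0 0.2;0 0 -0.4 0 0 0 0.2;0 0 -0.5 0 0 0 0.2;0 0 -0.6 0 0 0 0.2;0 0 -0.6 0 0 0 0.2"

```text
time: 12.85
ee_pos: [0.5624, 0.0224, 0.0956]
eef_rot: [0.558, 0.83, 0.0, 0.0]
ft_force: [-0.3, -0.6, 1.7]
width: 0.0352
grip_force: 30.0
```

```bash
python3 - <<'E'
from h import *
s=st();print(np.round(s['torque'],2))
E
```

```text
t 12.85 p [0.5624 0.0224 0.0956] q [5.578e-01 8.300e-01 1.000e-04 0.000e+00] w 0.03518842106651117 f [-0.3 -0.6  1.7] 29.998490698635578 j [ 0.535  0.417 -0.795  1.744  0.327  1.119  0.026]
[-0.   -0.02 -0.01]
```

It turns freely counterclockwise, so I continue.

play_rows --increments "0 0 -0.13 0 0 0 0.2;0 0 -0.26 0 0 0 0.2;0 0 -0.39 0 0 0 0.2;0 0 -0.52 0 0 0 0.2;0 0 -0.65 0 0 0 0.2;0 0 -0.78 0 0 0 0.2;0 0 -0.9 0 0 0 0.2;0 0 -0.9 0 0 0 0.2"

```text
time: 13.65
ee_pos: [0.5625, 0.0224, 0.0957]
eef_rot: [0.143, 0.99, 0.0, 0.0]
ft_force: [-0.0, 0.5, 2.0]
width: 0.0352
grip_force: 30.0
```

play_rows --increments "0 0 -0.13 0 0 0 0.2;0 0 -0.26 0 0 0 0.2;0 0 -0.39 0 0 0 0.2;0 0 -0.52 0 0 0 0.2;0 0 -0.65 0 0 0 0.2;0 0 -0.78 0 0 0 0.2;0 0 -0.9 0 0 0 0.2;0 0 -0.9 0 0 0 0.2"

```text
time: 14.45
ee_pos: [0.5625, 0.0225, 0.0957]
eef_rot: [-0.301, 0.954, 0.0, 0.0]
ft_force: [0.2, -0.4, 3.8]
width: 0.0355
grip_force: 30.0
```

```bash
python3 - <<'E'
from h import *
s=st();print(np.round(s['torque'],2),np.degrees(2*np.arctan2(s['eef_rot'][1],s['eef_rot'][0])))
E
```

```text
t 14.45 p [0.5625 0.0225 0.0957] q [-3.009e-01  9.536e-01  1.000e-04  1.000e-04] w 0.0354766044183983 f [ 0.2 -0.4  3.8] 29.998607193119824 j [ 0.767  0.569 -1.134  1.734  0.551  1.201  1.665]
[ 0.   -0.13  0.03] 215.02853712495045
```

play_rows --increments "0 0 -0.05 0 0 0 0.2;0 0 -0.1 0 0 0 0.2;0 0 -0.15 0 0 0 0.2;0 0 -0.15 0 0 0 0.2"

```text
time: 14.85
ee_pos: [0.5624, 0.0226, 0.0957]
eef_rot: [-0.37, 0.929, -0.0, 0.0]
ft_force: [-0.9, 0.1, 4.0]
width: 0.0353
grip_force: 30.0
```

```bash
python3 - <<'E'
from h import *
s=st();print(np.round(s['torque'],2),np.degrees(2*np.arctan2(s['eef_rot'][1],s['eef_rot'][0])))
E
```

```text
t 14.85 p [0.5624 0.0226 0.0957] q [-3.704e-01  9.289e-01 -1.000e-04  1.000e-04] w 0.035273523584828145 f [-0.9  0.1  4. ] 29.999436931684613 j [ 0.783  0.587 -1.162  1.733  0.574  1.211  1.798]
[ 0.04 -0.13  0.05] 223.47849515987173
```

play_rows --increments "0 0 0 0 0 -0.004 0.2;0 0 0 0 0 -0.008 0.2;0 0 0 0 0 -0.008 0.2" --grip_force 30

```text
time: 15.15
ee_pos: [0.5624, 0.0225, 0.104]
eef_rot: [-0.372, 0.928, -0.0, 0.0]
ft_force: [0.4, 0.0, -1.5]
width: 0.0351
grip_force: 30.0
```

Only about 1.5 N, the cap's weight, so it's free. Lift it straight up.

play_rows --increments "0 0 0 0 0 -0.02 0.2;0 0 0 0 0 -0.04 0.2;0 0 0 0 0 -0.06 0.2;0 0 0 0 0 -0.08 0.2;0 0 0 0 0 -0.092 0.2;0 0 0 0 0 -0.092 0.2;0 0 0 0 0 -0.092 0.2;0 0 0 0 0 -0.092 0.2"

```text
time: 15.95
ee_pos: [0.5618, 0.0223, 0.1944]
eef_rot: [-0.373, 0.928, 0.0, -0.001]
ft_force: [-0.8, -0.6, -1.3]
width: 0.0351
grip_force: 30.0
```

```bash
python3 - <<'E'
from h import *
s=st();save('side','d5');save('scene','s5')
f=lambda n,x0,y0,w,h,W,H:cv2.resize(cv2.imread(f'pics/{n}.png')[y0:y0+h,x0:x0+w],(W,H),interpolation=2)
cv2.imwrite('pics/c5.png',np.hstack([f('s5',220,120,130,160,400,492),f('d5',240,110,130,160,400,492)]))
E
```

```text
t 15.95 p [0.5618 0.0223 0.1944] q [-3.727e-01  9.279e-01  2.000e-04 -7.000e-04] w 0.03507583616052512 f [-0.8 -0.6 -1.3] 29.999952921643853 j [ 0.842  0.493 -1.246  1.623  0.475  1.374  1.87 ]
```

View pics/c5.png

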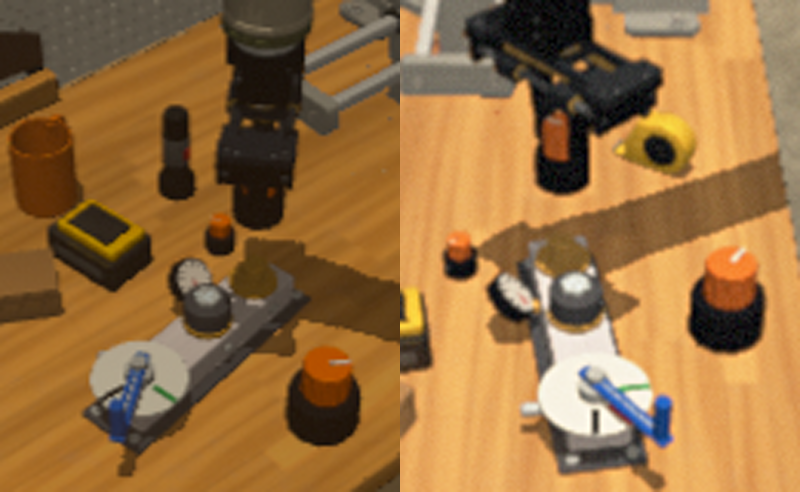

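The cap is held upright above its bare boss (side crop: cap at 562,155; boss at 562,255). The lever still lies on the red mark and everything else is in place, so I'm handing in.

```bash
python3 -c "
from bench import *
print(close_job())"
```

```text
the job is handed in; nothing more can be done
None
```

The job is handed in with no verdict shown: the lever stands at the red vent mark, the cap unscrewed counterclockwise and is held upright about 10 cm above its outlet, and the last pictures show nothing else on the bench moved.

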